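# Eject the filter drawer through the release hole

### The job

The filter drawer of the grey air-filter unit is locked by a hidden spring catch: take the orange-handled release pin out of its stand, put it down through the red-ringed hole in the unit's cover and press the catch until the drawer is let go, keeping it pressed until the damped drawer has crept all the way out. Press gently, never with more than 20 N on the unit, and touch the unit with nothing but the pin. Then put the pin back in its stand, fully down and upright, and leave everything else where it is.

Things in the scene. Friction and masses are not known exactly. Their poses are not given: they have to be found in the camera images.
- filter_unit: the air-filter unit: a fixed grey box with a bright aluminium cover, 110 (x) x 104 (y) x 85 (z) mm, screwed to the table. Origin at the centre of its underside; its x axis points from its blue drawer front to its back, z up. Nothing stands above the cover but flat screw heads (1 mm)
- release_hole (a point): centre of the mouth of the access hole, level with the top of the unit's cover (85 mm above the table, 15 mm behind the unit's origin); axes as the unit's. Round hole 10 mm wide with a 1 mm chamfer, in a 5 mm cover, ringed in red
- catch_region (a point): middle of the space under the hole where the catch's flat pad (26 mm across) lies: 22 mm straight below release_hole. The pad itself is 13 to 32 mm below the hole mouth, different each time, not measured. It springs: 3 N to start, 1 N per mm more (plus 1-2 N while the drawer hangs on it). At 6 mm of push (9-11 N) the drawer is let go; at 9 mm (12 N) is a hard stop
- drawer (a joint): how far the drawer is out of the unit's front, m: 0 shut, 0.045 fully out. Its own spring pushes it toward the unit's -x, slowly (damped; about 2 s in all), while the catch is kept pressed. Let up too early, the catch grabs it again at 0.016 or 0.032; pressing again frees it. Fully out it stays by itself
- pin_grip (a point): the release pin's handle, its middle, where it is to be gripped: an upright orange cylinder with black rings, 20 mm across and 50 mm high (25 mm above and below this point); z along the pin, up. The pin weighs about 80 g
- pin_tip (a point): the pin's lower tip, 79 mm below pin_grip on the same axis (z up along the pin). The steel shank is round, 6 mm across, 54 mm long from the tip to the handle's shoulder, with a tapered point 4 mm long
- stand_mouth (a point): centre of the mouth of the hole in the pin's stand, on its top, 66 mm above the table; z up. The stand is a fixed black block 44 x 44 mm on a 60 x 60 x 10 mm foot; its hole is 9 mm wide with a 1.5 mm chamfer and 56 mm deep. With the pin in place its shoulder rests on the stand's top and its tip is 54 mm below this point
- spare_coil: bystander: loose black solenoid coil, 30 x 36 x 46 mm, origin at its underside; leave alone
- ball_valve: bystander: loose brass ball valve with a red lever, 26 x 92 x 42 mm, origin at its underside; leave alone
Not all that is in view belongs to the job. Of the things that look like the part that bears pin_grip, the smallest one is meant.

How it is judged (in metres and radians):
On the way, in this order (a step that is already met when the one before it is completed fails the run):
1. the pin's tip is at least 12 mm down the release hole (z of pin_tip in the frame of release_hole below -0.012 m and horizontal distance between pin_tip and release_hole below 0.008 m), for 0.1 s.
2. the drawer has come out more than 42 mm while the pin is still in the hole (value of joint drawer above 0.042 m and z of pin_tip in the frame of release_hole below -0.008 m and horizontal distance between pin_tip and release_hole below 0.008 m), for 0.1 s.
At the end, for the whole second after the job is handed in: The drawer is out by more than 42 of its 45 mm; the pin stands in its stand, upright within 0.1 rad and down to within 5 mm of its seat (value of joint drawer above 0.042 m and z of pin_tip in the frame of stand_mouth below -0.049 m and horizontal distance between pin_tip and stand_mouth below 0.005 m and angle between pin_tip's own z axis and vertical below 0.1 rad and horizontal distance between pin_grip and stand_mouth below 0.01 m); the robot touches nothing.
It fails at once if the pin loads the unit (cover, catch or drawer) with more than 20 N (contact force between release_pin and filter_unit above 20 N).
It fails at once if the robot itself touches the unit (contact force between any of the fingers, the arm and filter_unit above 1 N).
It fails at once if the spare coil or the ball valve is pushed more than 20 mm (distance of any of spare_coil, ball_valve from where it was at the start of the episode above 0.02 m).
It also fails if it takes over 61 s, if anything falls off the work surface, if the arm or the gripper's body presses on something with over 40 N, if the wrist force passes 120 N, or if a joint passes its speed limit or range.

### The arm

A 6-joint arm with a two-finger parallel gripper is mounted at the origin on a cart in front of the work surface, level with it; the furniture and walls round the work are solid. World frame = base frame: x ahead of the robot, y to its left, z up, the work surface at z = 0. Lengths are in mm, angles in rad, forces in N, time in s.
With the tool pointing down it reaches from about 350 to 975 mm from the base axis. Payload 4.9 kg.
Tool frame: the origin (TCP) lies at the very end of the fingers, on their centre line; the grasp point (between the pads) lies ctrl.hold_point_z behind it (ctrl.hold_point_z is the distance from the TCP to the grasp point, in mm); z points along the fingers, x is the direction in which the jaws open and shut, and the axes are right-handed (so a half turn about z gives the same grasp; the last joint's range is limited). The gripper opens to 85 mm and grips with 20 to 120 N. Pads are 22 mm wide; open, the fingers measure 114 mm over their backs; the gripper's body (76 mm by 85 mm) begins 54 mm behind the grasp point. The pads swing forward as they close: fully open they stand 13 mm farther back than shut.
Start: joints at [1.105, 0.053, 1.613, -0, 1.476, -0.119], TCP at [212.42, 587.775, 231.304] pointing down, gripper open.
Joint ranges: [-3.01, 3.01], [-1.01, 2.22], [0.06, 2.58], [-1.02, 4.17], [0.09, 2.62], [-3.14, 3.14]. Speed limits (rad/s): [2.57, 2.57, 3.14, 3.14, 3.14, 3.14].

### API

Orientations are given as a rotation vector (axis times angle).
In Python, from station import ctrl gives the robot as it stands. The module is installed in compiled form; this text tells all that it offers.
- The arm moves only by the tool move_arm, never from a script. Its argument "plan" is a list of rows, each a list of 6 numbers: the shift along the tool's x, y, z in m, then the turn, a rotation vector about the tool's x, y, z in rad. In form: [[tx, ty, tz, ax, ay, az], ...]. A call has 1 to 12 rows; each row is the pose to reach, as a shift and turn from the pose commanded when the call began, along the tool's axes at that moment; what a row does not reach only later rows make up. A row lasts 1/8 s, in which the tool goes at most 62.5 mm and 10.7 degrees, less where a joint would pass 70% of its speed; a pose out of reach is approached as far as the arm can. A call with a gripper value outside its range is refused whole. "claw" is the opening in per cent of the stroke, from 0 (shut) to 100 (fully open), set as the call begins (left out, the last holds). The fingers move at their own pace and stop on an object; "squeeze" is the grip in N (left out, the last holds). Time passes only in rows, so rows that repeat a pose let the fingers close. It gives the time, the measured TCP pose, the force and the opening at its end, in the units of the state.
- ctrl.sense(): the state, without advancing time (a new reading comes with each control period).
- ctrl.get_image(name): name is "side" or "top" or "wrist"; returns (picture, depth): 420x560x3 uint8, blue, green, red; 420x560 float32, mm along the optical axis (not along the pixel's ray), 0 where there is no reading.
- ctrl.calibration(name): a dict with "K" (3x3 intrinsics, pixels), "R" (3x3) and "t" (3): a world point X has camera coordinates R X + t; the wrist camera has in their place "T_tool_cam" (4x4, takes a point from camera to tool coordinates, whose origin is the TCP and whose axes are the tool frame's). Camera axes: x right, y down, z forward; pixel columns grow to the right and rows downward; lengths in mm; the calibration is good to about 2 mm. A picture is of the moment at which its call begins: read the wrist's pose just before it. calibration takes no time and is no camera call.
- ctrl.finish_job(): hands the job in, once; it reports no verdict.
The state is a dict: "clock": time; "qpos": joint angles; "dq": joint speeds; "effort": joint torques, N m; "ee_pos": TCP position; "tool_rot": TCP orientation; "contact_force": force on the tool from outside, world axes, zero at the start; "ft_torque": the same for the moment, N m; "opening": finger opening in mm.
Only numpy, scipy, OpenCV 4.12 (cv2) and the standard library are available. Lean on these libraries where they do the work, as an engineer would, in place of code of your own. Each camera call takes 0.05 s, during which the arm holds its last target. There are 200 camera calls.

## Working session

There is one attempt and no reset: what is moved stays moved. The work goes in short steps, Python scripts to look and compute and a tool call to move; the robot and the scene stay as the last step left them, time stands still between calls to the robot, and variables do not carry over. Pictures are saved under pics/ and viewed, about 8 in all and at most 12, crops included, and the job is handed in when it is done.

Besides the shell and the picture viewer there is one more tool, called after ">>>" by a JSON object that holds its "fn" and its "kwargs", one argument or row to a line. move_arm: Moves the arm, as the interface text tells. Its arguments: {"type":"object","properties":{"plan":{"type":"array","items":{"type":"array","items":{"type":"number"}}},"claw":{"type":"number"},"squeeze":{"type":"number"}},"required":["plan"]}

```bash
mkdir -p pics
cat > h.py <<'E'
import numpy as np, cv2
from scipy.spatial.transform import Rotation as Ro
from station import ctrl
def cam(name):
    c=ctrl.calibration(name); K=np.array(c["K"])
    if "R" in c:
        R=np.array(c["R"]); t=np.array(c["t"]).ravel(); return K,R.T,-R.T@t
    s=ctrl.sense(); T=np.array(c["T_tool_cam"]); Rt=Ro.from_rotvec(s["tool_rot"]).as_matrix()
    return K,Rt@T[:3,:3],Rt@T[:3,3]+np.array(s["ee_pos"])
def ray(c,u,v,z):
    K,R,o=c; d=R@np.linalg.solve(K,[u,v,1]); return o+d*(z-o[2])/d[2]
def pts(c,D):
    K,R,o=c; v,u=np.mgrid[:D.shape[0],:D.shape[1]]
    P=np.stack([(u-K[0,2])/K[0,0]*D,(v-K[1,2])/K[1,1]*D,D],-1); return P@R.T+o
E
python3 - <<'E'
from h import *
print(ctrl.sense(), ctrl.hold_point_z)
for n in("top","side","wrist"):
    c=cam(n); im,D=ctrl.get_image(n); np.savez("%s0.npz"%n,im=im,D=D,K=c[0],R=c[1],o=c[2]); cv2.imwrite(f"pics/{n}0.png",im); print(n,c[2],c[0][0,0])
a=[cv2.imread(f"pics/{n}0.png") for n in("top","side")]
E
```

```text
{'clock': 0.0, 'qpos': array([ 1.10500256e+00,  5.33357875e-02,  1.61426441e+00,  9.34716629e-06,
        1.47600536e+00, -1.19019778e-01]), 'dq': array([-6.43754912e-04, -4.57094161e-04, -4.61480143e-05, -1.76241300e-03,
        9.10541137e-05, -1.83595649e-03]), 'effort': array([ 7.79709735e-04, -3.93682158e+01, -3.70181000e+01, -1.11410063e-04,
        7.24529615e-03, -2.94798959e-06]), 'ee_pos': array([212.14825284, 587.24300618, 230.09375874]), 'tool_rot': array([ 2.57060223,  1.80434687, -0.00279143]), 'contact_force': array([-0.8188492 , -0.22004974, -0.18109388]), 'ft_torque': array([ 0.02153296, -0.01225895, -0.05492453]), 'opening': 85.51906279855002} 18.700000000000003
top [ 472.07487522  -93.27155562 1053.10030422] 504.7749484087164
side [  97.77483247 -842.62458418  408.53936713] 492.77898759152566
wrist [141.14832549 613.42636673 372.13512878] 294.1723680945227
```

View pics/top0.png

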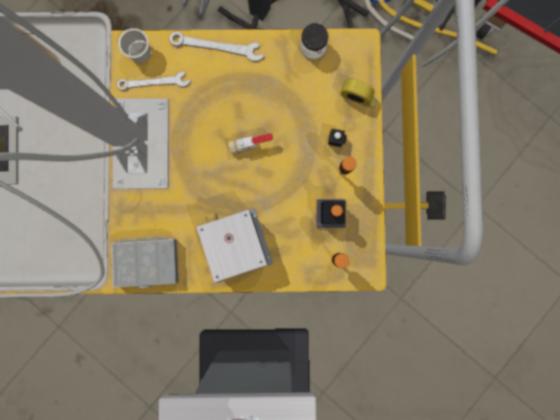

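View pics/side0.png

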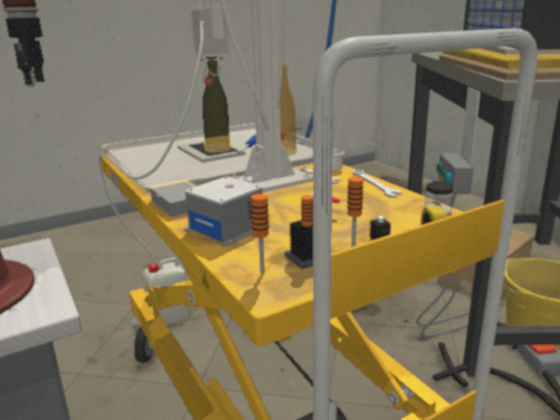

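The top view shows the unit with its red ring at about (229,238), the stand and its pin at (337,211), and look-alike pins at (348,165) and (341,260). The ball valve is at (250,142) and the coil at (337,137). In the side view the stand's pin is at (307,210) and is the smallest, and the blue drawer front is at (206,222).

Run:
```python
from h import *
L=lambda n:np.load(n+"0.npz")
d=L("top"); c=(d["K"],d["R"],d["o"]); im=d["im"]; P=pts(c,d["D"]); hsv=cv2.cvtColor(im,cv2.COLOR_BGR2HSV)
print(c[1])
def blobs(m,lo=6):
    n,l,s,ce=cv2.connectedComponentsWithStats(m.astype(np.uint8)); return [(ce[i],s[i,4],l==i) for i in range(1,n) if s[i,4]>=lo]
H,S,V=[hsv[...,i].astype(int) for i in range(3)]
roi=np.zeros(H.shape,bool); roi[100:295,165:385]=1
for ce,a,m in blobs(roi&((H<=12))&(S>170)&(V>120)):
    z=np.median(P[m][:,2]); zt=np.percentile(P[m][:,2],90); print("or",ce,a,z,zt,np.median(P[m],0), ray(c,*ce,zt))
# red ring
for ce,a,m in blobs(roi&((H<10)|(H>170))&(S>60)&(np.abs(P[...,2]-85)<12),4):
    print("red",ce,a,ray(c,*ce,85))
m=roi&(np.abs(P[...,2]-85)<6); m[:,290:]=0
Q=P[m]; print("cover z",np.median(Q[:,2]),m.sum())
bright=m&(V>140)&(S<60)
cn=max(cv2.findContours(bright.astype(np.uint8),cv2.RETR_EXTERNAL,cv2.CHAIN_APPROX_NONE)[0],key=cv2.contourArea)
w=np.array([ray(c,*p[0],85)[:2] for p in cn],np.float32); r=cv2.minAreaRect(w); print("cover rect",r, cv2.boxPoints(r))
m=roi&(np.abs(P[...,2]-66)<8); m[:,:300]=0
for ce,a,k in blobs(m,30):
  w=np.array([ray(c,u,v,66)[:2] for v,u in zip(*np.where(k))],np.float32); print("z66",ce,a,cv2.minAreaRect(w))
# side
d=L("side"); cs=(d["K"],d["R"],d["o"]); Ps=pts(cs,d["D"]); hs=cv2.cvtColor(d["im"],cv2.COLOR_BGR2HSV).astype(int)
for x0,x1 in((245,275),(298,316),(345,365)):
    k=np.zeros(hs.shape[:2],bool); k[170:245,x0:x1]=1
    k&=(hs[...,0]<=12)&(hs[...,1]>150)&(hs[...,2]>80); q=Ps[k]; print("side",k.sum(),np.median(q,0),np.percentile(q[:,2],[3,97]), np.where(k.any(1))[0][[0,-1]],np.where(k.any(0))[0][[0,-1]])
k=(hs[...,0]>100)&(hs[...,0]<125)&(hs[...,1]>130); k[:,:185]=0;k[:,260:]=0;k[:200]=0;k[250:]=0
print("blue",np.median(Ps[k],0))
big=cv2.resize(im[100:300,190:400],None,fx=3.6,fy=3,interpolation=cv2.INTER_CUBIC); cv2.imwrite("pics/crop.png",big)
```

```text
[[-0.01109645 -0.99739343  0.07129663]
 [-0.99992078  0.01064431 -0.00671849]
 [ 0.00594207 -0.07136553 -0.99743253]]
or [262.76666667 138.23333333] 90 39.2461354392787 41.45253440775407 [673.83554647 -57.60731528  39.24613544] [673.31122138 -57.28515059  41.45253441]
or [337.5        205.33333333] 6 88.86195351732607 116.88828552265943 [ 532.10538105 -199.61685043   88.86195352] [ 530.7008856  -197.89255472  116.88828552]
or [339.33333333 214.        ] 6 114.25510055337253 116.27263468507118 [ 514.75035884 -203.36410556  114.25510055] [ 514.565007   -201.07086546  116.27263469]
cover z 85.57583640062865 3134
cover rect ((458.52215576171875, 3.5359268188476562), (109.75834655761719, 104.4832763671875), 17.69395637512207) [[390.3612    36.62663 ]
 [422.11707  -62.913914]
 [526.6831   -29.554775]
 [494.92725   69.98576 ]]
z66 [332.8315508  211.70588235] 374 ((521.912353515625, -194.591064453125), (43.367733001708984, 41.188602447509766), 89.37466430664062)
side 376 [ 423.19834563 -212.27074638  112.88392568] [ 78.87470613 140.21788755] [194 237] [251 267]
side 207 [ 517.05563001 -204.83809865   90.92142138] [ 67.99594946 116.96807961] [197 226] [301 311]
side 287 [ 599.30373206 -229.69546017  111.64407335] [ 78.68788578 140.22917945] [177 216] [349 362]
blue [408.0989548  -20.88160637  24.82588471]
```

```bash
cat >> h.py <<'E'
def blobs(m,lo=6):
    n,l,s,ce=cv2.connectedComponentsWithStats(m.astype(np.uint8)); return [(ce[i],s[i,4],l==i) for i in range(1,n) if s[i,4]>=lo]
def tool(p): # world displacement to tool-frame (m) from commanded pose ~ sensed
    s=ctrl.sense(); return Ro.from_rotvec(s["tool_rot"]).inv().apply(np.array(p))/1000
E
python3 - <<'E'
from h import *
d=np.load("top0.npz"); c=(d["K"],d["R"],d["o"]); hsv=cv2.cvtColor(d["im"],cv2.COLOR_BGR2HSV).astype(int); H,S,V=hsv[...,0],hsv[...,1],hsv[...,2]
k=np.zeros(H.shape,bool); k[225:250,215:243]=1
k&=(S>50)&((H<12)|(H>165))
for ce,a,m in blobs(k,3): print("ring",ce,a,ray(c,*ce,85))
print(d["im"][231:246,222:237].tolist()[7])
k=np.zeros(H.shape,bool); k[196:228,320:355]=1; k&=(S>120)&(H<16)&(V>110)
for ce,a,m in blobs(k,3): print("pin",ce,a,ray(c,*ce,116), ray(c,*ce,91))
w=np.load("wrist0.npz"); Rt=Ro.from_rotvec(ctrl.sense()["tool_rot"]).as_matrix(); print(Rt.T@w["R"], ctrl.calibration("wrist")["T_tool_cam"])
print(Rt)
p=np.array([460,-90,330])-ctrl.sense()["ee_pos"]; print(tool(p))
E
```

```text
ring [226. 235.] 3 [478.14421165  12.95808848  85.        ]
[[190, 190, 193], [179, 179, 192], [154, 154, 186], [144, 144, 170], [131, 131, 142], [108, 108, 111], [92, 93, 94], [93, 94, 95], [109, 110, 112], [133, 133, 141], [140, 141, 162], [149, 149, 175], [176, 176, 187], [190, 189, 193], [191, 191, 192]]
pin [336.39622642 210.        ] 106 [ 522.08174409 -195.77582651  116.        ] [ 523.41582937 -198.51043962   91.        ]
[[ 9.99999124e-01  7.49838813e-04 -1.09070365e-03]
 [-3.91716461e-04  9.54795366e-01  2.97263612e-01]
 [ 1.26429858e-03 -2.97262925e-01  9.54794824e-01]] [[ 9.99999406e-01  6.99186997e-04 -8.36253414e-04  1.89573923e-01]
 [-4.18957084e-04  9.54784734e-01  2.97297723e-01 -7.57095834e+01]
 [ 1.00630870e-03 -2.97297196e-01  9.54784460e-01 -1.41960791e+02]
 [ 0.00000000e+00  0.00000000e+00  0.00000000e+00  1.00000000e+00]]
[[ 3.39865307e-01  9.40473837e-01 -7.31308292e-04]
 [ 9.40472720e-01 -3.39866040e-01 -1.46187166e-03]
 [-1.62339890e-03 -1.90936037e-04 -9.99998664e-01]]
[-0.5529792   0.46324423 -0.09888701]
```

>>> {"fn": "move_arm", "kwargs": {
  "plan": [
    [-0.457, 0.442, 0.041, 0, 0, 0],
    [-0.457, 0.442, 0.041, 0, 0, 0],
    [-0.457, 0.442, 0.041, 0, 0, 0],
    [-0.457, 0.442, 0.041, 0, 0, 0],
    [-0.457, 0.442, 0.041, 0, 0, 0],
    [-0.457, 0.442, 0.041, 0, 0, 0],
    [-0.457, 0.442, 0.041, 0, 0, 0],
    [-0.457, 0.442, 0.041, 0, 0, 0],
    [-0.457, 0.442, 0.041, 0, 0, 0],
    [-0.457, 0.442, 0.041, 0, 0, 0],
    [-0.457, 0.442, 0.041, 0, 0, 0],
    [-0.457, 0.442, 0.041, 0, 0, 0]
  ]
}}

```text
clock: 1.65
ee_pos: [472.6, 7.6, 189.9]
tool_rot: [-2.572, -1.802, 0.001]
contact_force: [0.3, 0.5, -0.1]
opening: 85.3
```

>>> {"fn": "move_arm", "kwargs": {
  "plan": [
    [0, 0, 0, 0, 0, 0],
    [0, 0, 0, 0, 0, 0]
  ]
}}

```text
clock: 1.9
ee_pos: [472.5, 9.1, 190.4]
tool_rot: [-2.569, -1.808, -0.0]
contact_force: [-0.2, 0.2, 0.6]
opening: 85.8
```

Run:
```python
from h import *
s=ctrl.sense(); c=cam("wrist"); im,D=ctrl.get_image("wrist"); cv2.imwrite("pics/w1.png",im); np.savez("w1.npz",im=im,D=D,K=c[0],R=c[1],o=c[2])
print(s["ee_pos"],s["tool_rot"],s["contact_force"],s["clock"])
hsv=cv2.cvtColor(im,cv2.COLOR_BGR2HSV).astype(int); H,S=hsv[...,0],hsv[...,1]
k=(S>80)&((H<8)|(H>172))
for ce,a,m in blobs(k,15): print(ce,a,np.median(pts(c,D)[m],0),ray(c,*ce,85),cv2.minEnclosingCircle(np.argwhere(m)[:,::-1].astype(np.float32)))
```

```text
[472.45511155   9.1035586  190.4066624 ] [-2.56930065e+00 -1.80784137e+00 -4.31629390e-04] [-0.20031684  0.23316168  0.58642771] 1.9
[276.75630252 210.30252101] 119 [473.12977417   7.70237027  84.49933104] [472.84623185   7.52420346  85.        ] ((276.6363525390625, 210.21212768554688), 10.516830444335938)
[287.92934783 355.47826087] 184 [667.46408255 -43.9691708   37.30186798] [625.49151908 -35.08618445  85.        ] ((286.5, 357.0), 14.637381553649902)
[105.08474576 400.62711864] 59 [1092.45570444 -864.34050822 -465.01092272] [ 615.79794146 -245.20725824   85.        ] ((103.65853881835938, 400.9146423339844), 6.085018157958984)
[129.56521739 411.30434783] 92 [1149.68610617 -790.34851758 -446.52564191] [ 638.83735178 -227.26688673   85.        ] ((129.95652770996094, 410.478271484375), 7.478475570678711)
```

View pics/w1.png

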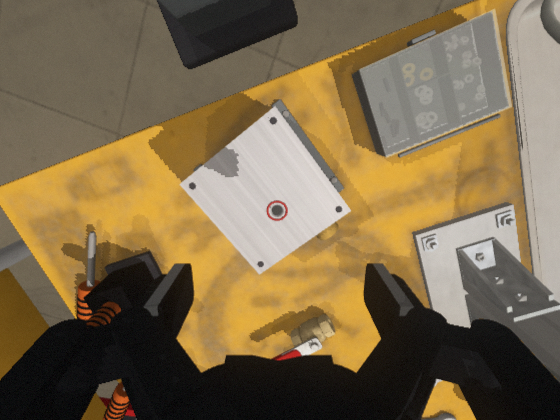

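The picture shows the red-ringed hole at (277,210) on the bright cover, at about (472.8, 7.5) mm, which agrees with the cover centre plus 15 mm. Next I look at the pin from the same relative height.

>>> {"fn": "move_arm", "kwargs": {
  "plan": [
    [-0.1745, 0.1155, -0.031, 0, 0, 0],
    [-0.1745, 0.1155, -0.031, 0, 0, 0],
    [-0.1745, 0.1155, -0.031, 0, 0, 0],
    [-0.1745, 0.1155, -0.031, 0, 0, 0],
    [-0.1745, 0.1155, -0.031, 0, 0, 0],
    [-0.1745, 0.1155, -0.031, 0, 0, 0]
  ]
}}

```text
clock: 2.7
ee_pos: [521.8, -194.0, 220.8]
tool_rot: [-2.569, -1.806, 0.0]
contact_force: [-0.7, 0.2, 0.1]
opening: 85.4
```

Run:
```python
from h import *
s=ctrl.sense(); c=cam("wrist"); im,D=ctrl.get_image("wrist"); cv2.imwrite("pics/w2.png",im); np.savez("w2.npz",im=im,D=D,K=c[0],R=c[1],o=c[2])
print(s["ee_pos"],s["tool_rot"],s["contact_force"],s["clock"])
P=pts(c,D)
hsv=cv2.cvtColor(im,cv2.COLOR_BGR2HSV).astype(int); H,S=hsv[...,0],hsv[...,1]
k=(S>120)&(H<14)
for ce,a,m in blobs(k,15): print(ce,a,np.median(P[m],0))
k=(abs(P[...,2]-116)<5)
for ce,a,m in blobs(k,40): print("z116",ce,a,ray(c,*ce,116),cv2.minEnclosingCircle(np.argwhere(m)[:,::-1].astype(np.float32)))
k=(abs(P[...,2]-66)<5)
for ce,a,m in blobs(k,200):
  q=P[m][:,:2].astype(np.float32); print("z66",ce,a,cv2.minAreaRect(q))
```

```text
[ 521.82499722 -193.99747261  220.80233642] [-2.56888349e+00 -1.80609592e+00  1.55349516e-04] [-0.66245174  0.18504167  0.14138633] 2.7
[478.08163265  72.54081633] 98 [471.81126057   6.92617589  84.70430074]
[227.01591187 208.43451652] 817 [ 525.89460236 -261.26106515   23.51835553]
[275.21102662 206.19581749] 526 [ 519.38172197 -195.96908177  114.76616439]
[222.15340909 236.        ] 176 [ 557.23017035 -280.65258358   23.83384734]
[424.57929515 265.88546256] 454 [673.382735   -57.44308126  37.08018456]
[239.50195059 323.33680104] 769 [ 683.38754444 -308.78893021   22.99088195]
[ 12.74440895 348.97124601] 313 [  847.38726499 -1270.47883861  -448.22802523]
z116 [ 80.13304721 183.24034335] 233 [ 442.43710714 -345.23947216  116.        ] ((73.72900390625, 184.97328186035156), 16.07713508605957)
z116 [275.72368421 209.59210526] 380 [ 521.00746286 -196.04934789  116.        ] ((275.870361328125, 209.38888549804688), 11.179681777954102)
z66 [406.37270876  95.53971487] 491 ((474.16363525390625, -46.801612854003906), (109.42705535888672, 2.3404293060302734), 17.377124786376953)
z66 [509.61926606 108.64220183] 218 ((514.4530639648438, 43.17768478393555), (9.911386489868164, 22.232824325561523), 17.350399017333984)
z66 [130.59849624 218.36390977] 665 ((496.9662170410156, -347.5193176269531), (134.36196899414062, 11.892032623291016), 0.3731289803981781)
z66 [276.28951747 191.47587354] 1202 ((521.9716796875, -196.4727325439453), (44.16438674926758, 44.36653518676758), 89.19364166259766)
z66 [196.36111111 343.17063492] 252 ((667.0980224609375, -351.82635498046875), (1.8546652793884277, 77.28659057617188), 89.89494323730469)
```

View pics/w2.png

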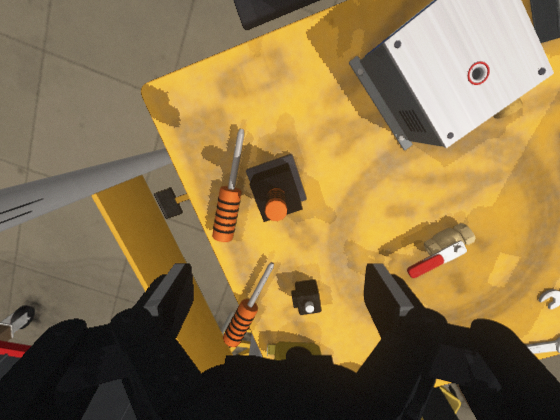

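The picture shows the stand at (275,185) with its pin top at (275.7,209.6), or (521,-196,116), which matches the top view. The two look-alikes have tipped over and lie flat on the table at (227,210) and (240,323), clear of the grasp.

>>> {"fn": "move_arm", "kwargs": {
  "plan": [
    [-0.0025, 0, 0.04, 0, 0, 0],
    [-0.0025, 0, 0.08, 0, 0, 0],
    [-0.0025, 0, 0.11, 0, 0, 0],
    [-0.0025, 0, 0.13, 0, 0, 0],
    [-0.0025, 0, 0.148, 0, 0, 0],
    [-0.0025, 0, 0.148, 0, 0, 0],
    [-0.0025, 0, 0.148, 0, 0, 0],
    [-0.0025, 0, 0.148, 0, 0, 0]
  ]
}}

```text
clock: 3.75
ee_pos: [522.1, -198.5, 74.7]
tool_rot: [2.57, 1.804, 0.002]
contact_force: [0.0, -0.6, 0.0]
opening: 85.7
```

Run:
```python
from h import *
s=ctrl.sense(); c=cam("wrist"); im,D=ctrl.get_image("wrist"); cv2.imwrite("pics/w3.png",im)
print(s["ee_pos"],s["tool_rot"],s["contact_force"],s["clock"],c[0])
T=ctrl.calibration("wrist")["T_tool_cam"]
P=pts((c[0],T[:3,:3],T[:3,3]),D)
hsv=cv2.cvtColor(im,cv2.COLOR_BGR2HSV).astype(int); H,S=hsv[...,0],hsv[...,1]
k=(S>120)&(H<14)
for ce,a,m in blobs(k,60): print(ce,a,np.median(P[m],0),np.where(m.any(0))[0][[0,-1]],np.where(m.any(1))[0][[0,-1]])
cv2.imwrite("pics/w3.png",im)
```

```text
[ 522.14693565 -198.48156896   74.72412118] [2.56962895e+00 1.80351818e+00 1.71821571e-03] [ 0.03954508 -0.57530852  0.04589376] 3.75 [[294.17236809   0.         278.28897958]
 [  0.         294.17236809 210.76902975]
 [  0.           0.           1.        ]]
[203.13674033 249.48964088] 1448 [-53.91474246  12.21507146  51.64853521] [184 223] [224 277]
[281.86897001 291.31942634] 3068 [  1.60934017  -6.89090088 -39.01314057] [259 306] [242 332]
[203.08241758 283.40659341] 182 [-55.23508607  41.38059645  50.63071805] [192 215] [277 288]
[202.57594937 294.06329114] 158 [-56.37663724  50.96978971  51.24527716] [193 213] [287 299]
[199.4609375  306.84765625] 256 [-59.65778054  61.75958617  50.98550775] [187 211] [297 314]
[541.29426434 347.24688279] 401 [196.51061867  85.86815123  37.50476714] [526 554] [338 360]
```

View pics/w3.png

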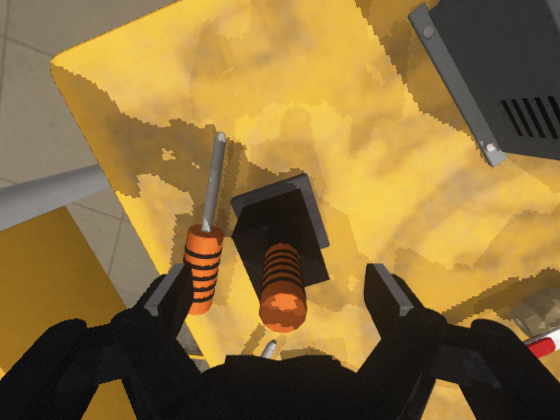

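The handle top is at (282.5,310) between the fingertips (190 and 365), so it sits slightly toward +x. I'll refine its centre from depth.

Run:
```python
from h import *
c=cam("wrist"); im,D=ctrl.get_image("wrist"); T=ctrl.calibration("wrist")["T_tool_cam"]
P=pts((c[0],T[:3,:3],T[:3,3]),D)
hsv=cv2.cvtColor(im,cv2.COLOR_BGR2HSV).astype(int); k=(hsv[...,1]>120)&(hsv[...,0]<14); k[:,:240]=0;k[:,330:]=0
q=P[k]; print(np.percentile(q[:,2],[1,5,20,50]))
z0=np.percentile(q[:,2],3); t=q[q[:,2]<z0+3]; print(len(t),z0,cv2.minEnclosingCircle(t[:,:2].astype(np.float32)),t.mean(0))
s=q[q[:,2]>z0+8]; print("side x range",np.percentile(s[:,0],[1,99]),"front y",np.percentile(s[:,1],[1,5]))
```

```text
[-76.20776193 -41.40409938 -40.75479119 -38.38314056]
1607 -41.586493807522224 ((1.9690124988555908, -33.401771545410156), 42.346641540527344) [  1.86541403  -2.55157521 -42.21984116]
side x range [-19.96615606  15.4245992 ] front y [-26.60784364 -19.89585135]
```

>>> {"fn": "move_arm", "kwargs": {
  "plan": [
    [0.0017, -0.002, 0.001, 0, 0, 0],
    [0.0017, -0.002, 0.001, 0, 0, 0]
  ]
}}

```text
clock: 4.1
ee_pos: [519.8, -195.5, 72.2]
tool_rot: [-2.571, -1.805, 0.0]
contact_force: [0.3, -1.3, -0.8]
opening: 85.3
```

>>> {"fn": "move_arm", "kwargs": {
  "plan": [
    [0, 0, 0, 0, 0, 0],
    [0, 0, 0, 0, 0, 0],
    [0, 0, 0, 0, 0, 0],
    [0, 0, 0, 0, 0, 0],
    [0, 0, 0, 0, 0, 0],
    [0, 0, 0, 0, 0, 0],
    [0, 0, 0, 0, 0, 0],
    [0, 0, 0, 0, 0, 0]
  ],
  "claw": 0,
  "squeeze": 60
}}

```text
clock: 5.1
ee_pos: [520.1, -195.8, 72.4]
tool_rot: [2.571, 1.805, 0.0]
contact_force: [0.1, -0.8, 0.7]
opening: 18.5
```

>>> {"fn": "move_arm", "kwargs": {
  "plan": [
    [0, 0, -0.01, 0, 0, 0],
    [0, 0, -0.03, 0, 0, 0],
    [0, 0, -0.06, 0, 0, 0],
    [0, 0, -0.1, 0, 0, 0],
    [0, 0, -0.1, 0, 0, 0]
  ]
}}

```text
clock: 5.72
ee_pos: [522.5, -197.0, 178.3]
tool_rot: [2.564, 1.8, 0.007]
contact_force: [0.5, -0.3, -0.3]
opening: 18.5
```

>>> {"fn": "move_arm", "kwargs": {
  "plan": [
    [0.04, -0.026, 0, 0, 0, 0],
    [0.085, -0.056, 0, 0, 0, 0],
    [0.13, -0.085, 0, 0, 0, 0],
    [0.16, -0.105, 0, 0, 0, 0],
    [0.1753, -0.115, 0.01, 0, 0, 0],
    [0.1753, -0.115, 0.017, 0, 0, 0],
    [0.1753, -0.115, 0.017, 0, 0, 0],
    [0.1753, -0.115, 0.017, 0, 0, 0]
  ]
}}

```text
clock: 6.72
ee_pos: [471.7, 7.2, 155.2]
tool_rot: [2.573, 1.803, -0.001]
contact_force: [-0.1, -0.6, -1.3]
opening: 18.5
```

Run:
```python
from h import *
s=ctrl.sense(); c=cam("wrist"); im,D=ctrl.get_image("wrist"); T=ctrl.calibration("wrist")["T_tool_cam"]
print(s["ee_pos"],s["tool_rot"],s["contact_force"],s["opening"],s["clock"])
si,_=ctrl.get_image("side"); ti,_=ctrl.get_image("top"); np.savez("w4.npz",im=im,D=D,si=si,ti=ti)
a=cv2.resize(im[100:320,180:380],None,fx=2,fy=2.,interpolation=cv2.INTER_CUBIC)
b=cv2.resize(si[130:240,180:280],None,fx=4,fy=4,interpolation=cv2.INTER_CUBIC)
cv2.imwrite("pics/w4.png",np.hstack([a,b]))
```

```text
[471.67669657   7.22796928 155.23979844] [ 2.57281881e+00  1.80275321e+00 -5.25493810e-04] [-0.12322569 -0.55112035 -1.25879426] 18.461258346617086 6.725
```

View pics/w4.png

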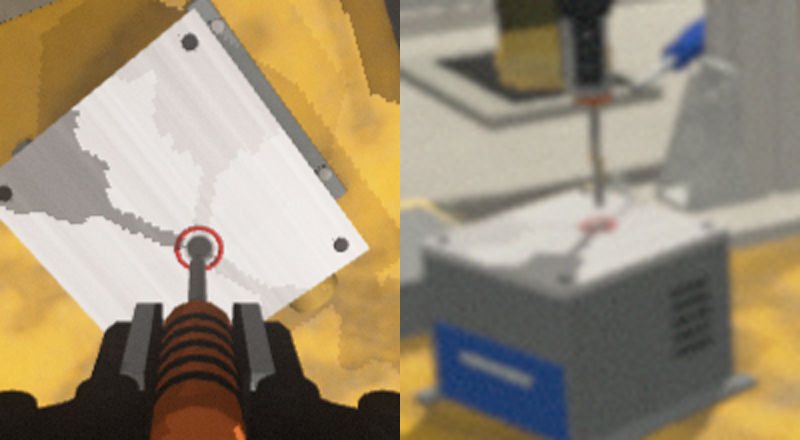

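The pin hangs over the hole. In the wrist view the shank lines up with the ring at about (199,247) in the crop, and in the side view the shank is at (597,190) above the ring at (598,224). I'll measure the residuals numerically.

Run:
```python
from h import *
d=np.load("w4.npz"); im,si=d["im"],d["si"]
def ring(im,r0,r1,c0,c1,s=60):
    h=cv2.cvtColor(im,cv2.COLOR_BGR2HSV).astype(int); k=(h[...,1]>s)&((h[...,0]<9)|(h[...,0]>170)); m=np.zeros(k.shape,bool); m[r0:r1,c0:c1]=k[r0:r1,c0:c1]
    p=np.argwhere(m)[:,::-1].astype(np.float32); return p
p=ring(im,210,236,262,296); x0,x1=p[:,0].min(),p[:,0].max(); print("wrist ring",len(p),x0,x1,cv2.fitEllipse(p),p[:,1].min(),p[:,1].max())
g=im.astype(int).sum(2)
for r in (232,235,238,241,244): print(r,g[r,268:292])
e=cv2.fitEllipse(p)[0]
T=np.array(ctrl.calibration("wrist")["T_tool_cam"]);K=cam("wrist")[0]
o=T[:3,3]; dr=T[:3,:3]@np.linalg.solve(K,[*e,1]); print("ring in tool",o+dr*(70.3-o[2])/dr[2])
p=ring(si,180,192,320-100,240,40); print("side ring",len(p),p.mean(0) if len(p) else 0,p[:,0].min(),p[:,0].max())
gs=si.astype(int).sum(2)
for r in (158,161,164,168,172,175,178,180,182): print(r,gs[r,318-96:242])
S=si.astype(int); 
for r in (183,184,185,186,187,188): print("rg",r,(S[r,222:242,2]-S[r,222:242,1]))
```

```text
wrist ring 149 267.0 291.0 ((279.09088134765625, 223.9698486328125), (20.945539474487305, 22.44158363342285), 90.51546478271484) 213.0 234.0
232 [687 676 592 419 332 364 410 252 255 260 242 245 243 262 339 475 458 281
 289 371 519 605 629 624]
235 [683 689 690 683 682 655 495 248 262 254 252 251 240 256 374 572 625 633
 677 660 614 621 622 631]
238 [672 672 674 680 686 675 538 253 267 258 251 246 238 253 383 625 684 683
 676 668 668 673 675 669]
241 [668 669 676 669 679 647 446 246 267 253 254 236 238 248 341 562 688 687
 689 681 682 675 665 671]
244 [677 673 673 675 672 646 428 255 252 249 250 241 235 242 336 562 688 688
 687 689 694 688 683 681]
ring in tool [ 0.62202784  0.97892989 70.3       ]
side ring 26 [229.23077 185.57692] 225.0 233.0
158 [398 418 432 442 422 350 296 346 455 509 533 554 553 557 557 549 564 562
 566 568]
161 [553 566 572 571 517 418 318 362 485 541 562 566 565 564 549 554 559 561
 560 556]
164 [563 567 564 553 529 428 337 383 490 549 570 562 551 568 563 570 567 566
 558 560]
168 [563 560 566 561 529 456 363 377 481 553 562 569 574 572 569 574 565 571
 563 569]
172 [564 562 570 550 555 514 419 346 382 460 496 495 495 467 448 418 401 380
 362 352]
175 [410 385 379 372 394 392 351 317 320 342 362 397 412 396 373 349 344 357
 359 381]
178 [564 595 578 529 525 516 438 346 379 507 544 552 534 507 502 509 537 557
 575 584]
180 [640 639 637 639 638 613 517 414 435 549 609 627 629 606 564 549 546 564
 566 566]
182 [637 638 640 637 636 627 605 579 583 615 620 619 599 577 579 593 602 616
 608 615]
rg 183 [ 3  3  3  2  6  9 14 13 14 14 10  6  4  4  4  6  5  2  7  2]
rg 184 [ 2  1  7  9 15 20 26 28 27 28 25 19  8  5  4  4  3  5  2  2]
rg 185 [ 2  5 11 25 30 28 29 23 24 29 40 38 18  8  4  2  4  6  4  4]
rg 186 [ 4  5 16 32 35 29 18 15 17 30 46 41 22  7  3  4  5  5  5  4]
rg 187 [ 4  4 11 25 31 30 21 21 24 26 27 23 15  6  2  3  4  3  3  3]
rg 188 [ 3  5  6 11 14 17 15 13 14 12 14 10  6  4  3  2  4  2  3  4]
```

Run:
```python
from h import *
c=cam("side"); K,R,o=c
d=np.load("w4.npz"); si=d["si"].astype(float)
pr=lambda X:(lambda q:K@q/q[2])(R.T@(np.array(X)-o))[:2]
for z in(85,95,110,135): print(z,pr([472.5,7.5,z]))
ty=np.array([.94,-.34,0]); print("px per mm tool y",pr(np.array([472.5,7.5,85])+ty)-pr([472.5,7.5,85]))
g=si.sum(2)
for r in range(158,181,2):
    w=g[r,224:235]; w=np.clip(np.median(g[r,[221,222,235,236]])-60-w,0,None); print(r,(w*np.arange(224,235)).sum()/max(w.sum(),1))
w=np.clip((si[...,2]-si[...,1])[182:191,220:240]-7,0,None); x=w.sum(0); print("ring c",(x*np.arange(220,240)).sum()/x.sum(), (w.sum(1)*np.arange(182,191)).sum()/w.sum())
```

```text
85 [228.70857256 186.7034526 ]
95 [228.39491468 181.92522914]
110 [227.92011471 174.69218774]
135 [227.11706681 162.45865991]
px per mm tool y [ 0.50567284 -0.04262238]
158 228.01535508637235
160 228.1509900990099
162 228.17201834862385
164 228.1898395721925
166 228.2627345844504
168 228.37393767705382
170 228.8736559139785
172 229.16856492027335
174 229.79126213592232
176 229.61111111111111
178 229.26280623608017
180 229.32640949554897
ring c 229.36009445100353 185.66351829988193
```

>>> {"fn": "move_arm", "kwargs": {
  "plan": [
    [0.0006, -0.0005, 0.004, 0, 0, 0],
    [0.0006, -0.0005, 0.007, 0, 0, 0],
    [0.0006, -0.0005, 0.009, 0, 0, 0],
    [0.0006, -0.0005, 0.01, 0, 0, 0],
    [0.0006, -0.0005, 0.011, 0, 0, 0],
    [0.0006, -0.0005, 0.011, 0, 0, 0]
  ]
}}

```text
clock: 7.62
ee_pos: [471.1, 9.0, 144.3]
tool_rot: [2.571, 1.805, -0.0]
contact_force: [0.5, 0.4, -1.3]
opening: 18.6
```

>>> {"fn": "move_arm", "kwargs": {
  "plan": [
    [0, 0, 0.0005, 0, 0, 0],
    [0, 0, 0.001, 0, 0, 0],
    [0, 0, 0.0015, 0, 0, 0],
    [0, 0, 0.002, 0, 0, 0]
  ]
}}

```text
clock: 8.12
ee_pos: [471.1, 9.0, 142.3]
tool_rot: [-2.571, -1.805, 0.0]
contact_force: [0.2, 0.2, -1.3]
opening: 18.5
```

>>> {"fn": "move_arm", "kwargs": {
  "plan": [
    [0, 0, 0.0005, 0, 0, 0],
    [0, 0, 0.001, 0, 0, 0],
    [0, 0, 0.0015, 0, 0, 0],
    [0, 0, 0.002, 0, 0, 0]
  ]
}}

```text
clock: 8.62
ee_pos: [471.1, 9.0, 140.2]
tool_rot: [-2.571, -1.805, 0.0]
contact_force: [-0.2, -0.3, -1.0]
opening: 18.5
```

>>> {"fn": "move_arm", "kwargs": {
  "plan": [
    [0, 0, 0.001, 0, 0, 0],
    [0, 0, 0.002, 0, 0, 0],
    [0, 0, 0.003, 0, 0, 0],
    [0, 0, 0.004, 0, 0, 0],
    [0, 0, 0.005, 0, 0, 0],
    [0, 0, 0.006, 0, 0, 0],
    [0, 0, 0.007, 0, 0, 0]
  ]
}}

```text
clock: 9.5
ee_pos: [471.1, 9.0, 133.2]
tool_rot: [-2.571, -1.805, 0.0]
contact_force: [0.1, -0.7, -0.8]
opening: 18.6
```

>>> {"fn": "move_arm", "kwargs": {
  "plan": [
    [0, 0, 0.001, 0, 0, 0],
    [0, 0, 0.002, 0, 0, 0],
    [0, 0, 0.003, 0, 0, 0],
    [0, 0, 0.004, 0, 0, 0]
  ]
}}

```text
clock: 10.0
ee_pos: [471.1, 9.0, 129.3]
tool_rot: [-2.571, -1.805, -0.0]
contact_force: [-0.2, 0.3, -1.7]
opening: 18.5
```

>>> {"fn": "move_arm", "kwargs": {
  "plan": [
    [0, 0, 0.001, 0, 0, 0],
    [0, 0, 0.002, 0, 0, 0],
    [0, 0, 0.003, 0, 0, 0],
    [0, 0, 0.004, 0, 0, 0]
  ]
}}

```text
clock: 10.5
ee_pos: [471.1, 9.0, 125.2]
tool_rot: [-2.571, -1.805, 0.0]
contact_force: [-0.1, 0.5, -1.6]
opening: 18.6
```

>>> {"fn": "move_arm", "kwargs": {
  "plan": [
    [0, 0, 0.001, 0, 0, 0],
    [0, 0, 0.002, 0, 0, 0],
    [0, 0, 0.003, 0, 0, 0]
  ]
}}

```text
clock: 10.88
ee_pos: [471.1, 9.0, 122.3]
tool_rot: [2.571, 1.805, 0.0]
contact_force: [-0.2, -0.8, -1.0]
opening: 18.7
```

>>> {"fn": "move_arm", "kwargs": {
  "plan": [
    [0, 0, 0.001, 0, 0, 0],
    [0, 0, 0.002, 0, 0, 0],
    [0, 0, 0.003, 0, 0, 0]
  ]
}}

```text
clock: 11.25
ee_pos: [471.1, 9.0, 119.2]
tool_rot: [-2.571, -1.805, -0.0]
contact_force: [-0.1, 0.0, -1.3]
opening: 18.7
```

>>> {"fn": "move_arm", "kwargs": {
  "plan": [
    [0, 0, 0.001, 0, 0, 0],
    [0, 0, 0.002, 0, 0, 0],
    [0, 0, 0.003, 0, 0, 0]
  ]
}}

```text
clock: 11.62
ee_pos: [471.5, 8.9, 117.1]
tool_rot: [2.571, 1.805, 0.001]
contact_force: [-0.8, -0.2, 5.2]
opening: 18.8
```

>>> {"fn": "move_arm", "kwargs": {
  "plan": [
    [0, 0, 0.001, 0, 0, 0],
    [0, 0, 0.002, 0, 0, 0],
    [0, 0, 0.003, 0, 0, 0]
  ]
}}

```text
clock: 12.0
ee_pos: [471.8, 8.9, 114.7]
tool_rot: [2.57, 1.804, 0.002]
contact_force: [-2.5, 1.3, 7.8]
opening: 18.7
```

>>> {"fn": "move_arm", "kwargs": {
  "plan": [
    [0, 0, 0.0005, 0, 0, 0],
    [0, 0, 0.001, 0, 0, 0],
    [0, 0, 0.0015, 0, 0, 0],
    [0, 0, 0.002, 0, 0, 0]
  ]
}}

```text
clock: 12.5
ee_pos: [471.9, 8.9, 113.1]
tool_rot: [2.57, 1.804, 0.002]
contact_force: [-2.5, 0.2, 9.2]
opening: 19.2
```

>>> {"fn": "move_arm", "kwargs": {
  "plan": [
    [0, 0, 0.0005, 0, 0, 0],
    [0, 0, 0.001, 0, 0, 0]
  ]
}}

```text
clock: 12.75
ee_pos: [472.0, 8.9, 112.3]
tool_rot: [2.57, 1.804, 0.002]
contact_force: [-3.9, 0.1, 9.0]
opening: 18.6
```

Run:
```python
from h import *
a,D=ctrl.get_image("top"); d0=np.load("top0.npz"); c=cam("top")
w,_=ctrl.get_image("side"); print(ctrl.sense()["contact_force"])
s0=np.load("side0.npz")["im"]
cv2.imwrite("pics/s5.png",cv2.resize(np.hstack([s0[160:250,150:270],w[160:250,150:270]]),None,fx=3.2,fy=3.2,interpolation=cv2.INTER_CUBIC))
def bl(im):
    h=cv2.cvtColor(im,cv2.COLOR_BGR2HSV).astype(int); k=(h[...,0]>100)&(h[...,0]<125)&(h[...,1]>130); k[:,:170]=0;k[:,260:]=0;k[:200]=0;k[260:]=0; return k.sum(),np.argwhere(k).mean(0)[::-1]
print(bl(s0),bl(w))
```

```text
[-2.84899364 -0.15685609  9.11041619]
(np.int64(455), array([205.66593407, 225.52967033])) (np.int64(460), array([205.5      , 225.4673913]))
```

View pics/s5.png

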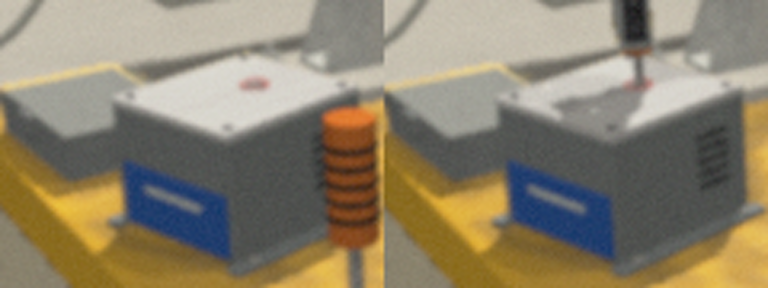

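The drawer front looks unchanged at (205,225) in the side image, and net force is about 10 N. I'll press slightly more and wait.

>>> {"fn": "move_arm", "kwargs": {
  "plan": [
    [0, 0, 0.0005, 0, 0, 0],
    [0, 0, 0.001, 0, 0, 0],
    [0, 0, 0.001, 0, 0, 0],
    [0, 0, 0.001, 0, 0, 0]
  ]
}}

```text
clock: 13.35
ee_pos: [471.9, 8.9, 110.9]
tool_rot: [2.57, 1.804, 0.002]
contact_force: [-3.1, 0.0, 7.4]
opening: 18.9
```

```bash
cat > b.py <<'E'
from h import *
w,_=ctrl.get_image("side"); h=cv2.cvtColor(w,cv2.COLOR_BGR2HSV).astype(int); k=(h[...,0]>100)&(h[...,0]<125)&(h[...,1]>130); k[:,:150]=0;k[:,260:]=0;k[:200]=0;k[270:]=0
print(k.sum(),np.argwhere(k).mean(0)[::-1],ctrl.sense()["contact_force"],ctrl.sense()["ee_pos"],ctrl.sense()["clock"]); cv2.imwrite("pics/b.png",w)
E
python3 b.py
```

```text
478 [203.40376569 226.4623431 ] [-1.56161452  0.27222554  7.05123211] [471.92958355   8.91031859 110.95320132] 13.4
```

The force dropped and the blue front is moving, so the drawer is released. I'll hold with a little margin.

>>> {"fn": "move_arm", "kwargs": {
  "plan": [
    [0, 0, 0.0005, 0, 0, 0],
    [0, 0, 0.0005, 0, 0, 0],
    [0, 0, 0.0005, 0, 0, 0],
    [0, 0, 0.0005, 0, 0, 0],
    [0, 0, 0.0005, 0, 0, 0],
    [0, 0, 0.0005, 0, 0, 0],
    [0, 0, 0.0005, 0, 0, 0],
    [0, 0, 0.0005, 0, 0, 0]
  ]
}}

```text
clock: 14.4
ee_pos: [472.0, 8.9, 110.5]
tool_rot: [2.57, 1.804, 0.002]
contact_force: [-2.4, 0.4, 7.8]
opening: 18.6
```

```bash
python3 b.py
```

```text
476 [192.73319328 230.92016807] [-2.19554758  0.20681794  7.38011356] [471.93548502   8.89428513 110.5198649 ] 14.45
```

>>> {"fn": "move_arm", "kwargs": {
  "plan": [
    [0, 0, 0, 0, 0, 0],
    [0, 0, 0, 0, 0, 0],
    [0, 0, 0, 0, 0, 0],
    [0, 0, 0, 0, 0, 0],
    [0, 0, 0, 0, 0, 0],
    [0, 0, 0, 0, 0, 0],
    [0, 0, 0, 0, 0, 0],
    [0, 0, 0, 0, 0, 0],
    [0, 0, 0, 0, 0, 0],
    [0, 0, 0, 0, 0, 0],
    [0, 0, 0, 0, 0, 0],
    [0, 0, 0, 0, 0, 0]
  ]
}}

```text
clock: 15.95
ee_pos: [472.0, 8.9, 110.5]
tool_rot: [2.57, 1.804, 0.002]
contact_force: [-2.6, -0.5, 7.6]
opening: 18.6
```

```bash
python3 b.py
```

```text
484 [188.12190083 232.74173554] [-2.76073135  0.11719733  6.85396754] [471.97434572   8.88596298 110.5333251 ] 16.0
```

>>> {"fn": "move_arm", "kwargs": {
  "plan": [
    [0, 0, 0, 0, 0, 0],
    [0, 0, 0, 0, 0, 0],
    [0, 0, 0, 0, 0, 0],
    [0, 0, 0, 0, 0, 0],
    [0, 0, 0, 0, 0, 0],
    [0, 0, 0, 0, 0, 0],
    [0, 0, 0, 0, 0, 0],
    [0, 0, 0, 0, 0, 0]
  ]
}}

```text
clock: 17.0
ee_pos: [472.0, 8.9, 110.6]
tool_rot: [2.57, 1.804, 0.002]
contact_force: [-2.2, -0.1, 8.0]
opening: 18.6
```

```bash
python3 b.py
python3 - <<'E'
from h import *
c=cam("side");K,R,o=c; pr=lambda X:(lambda q:K@q/q[2])(R.T@(np.array(X)-o))[:2]
for e in(0,42,45):
  print(e,pr([458.5-.953*(55+e),3.5-.303*(55+e),25]))
E
```

```text
482 [188.14315353 232.75518672] [-2.79791845 -0.36776953  8.40945374] [471.95862808   8.86834301 110.53689555] 17.05
0 [203.7438054  225.59109582]
42 [186.26931657 232.79139037]
45 [184.9778961  233.32351511]
```

Run:
```python
from h import *
c=cam("side"); w,D=ctrl.get_image("side"); s=np.load("side0.npz"); f=[]
for im,d in((s["im"],s["D"]),(w,D)):
    h=cv2.cvtColor(im,cv2.COLOR_BGR2HSV).astype(int); k=(h[...,0]>100)&(h[...,0]<125)&(h[...,1]>130); k[:,:150]=0;k[:,260:]=0;k[:200]=0;k[270:]=0
    p=pts(c,d)[k]; u=np.argwhere(k); print(k.sum(),np.median(p,0),u.min(0),u.max(0)); f.append(np.median(p,0))
dd=f[1]-f[0]; print(dd, dd@[-.953,-.303,0])
cv2.imwrite("pics/s6.png",cv2.resize(np.hstack([s["im"][160:260,150:270],w[160:260,150:270]]),None,fx=3.2,fy=3.2,interpolation=cv2.INTER_CUBIC))
```

```text
455 [408.0989548  -20.88160637  24.82588471] [211 189] [239 221]
488 [366.66060061 -37.73318477  26.81538723] [217 171] [247 203]
[-41.43835419 -16.8515784    1.98950252] 44.59677979887293
```

View pics/s6.png

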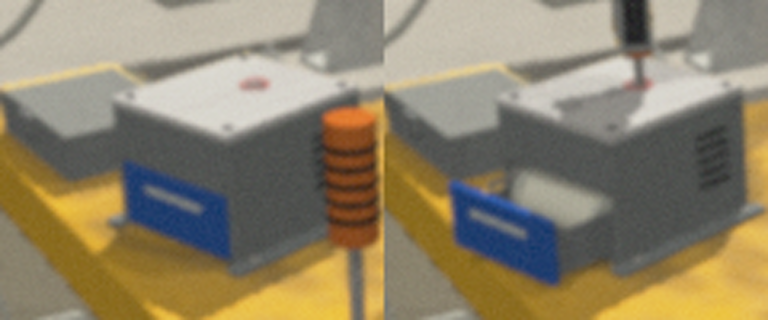

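The drawer is out and stationary, with the blue front at about (505,235) in the right-hand crop. Depth gives 44.6 mm of travel. I'll withdraw the pin.

>>> {"fn": "move_arm", "kwargs": {
  "plan": [
    [0, 0, -0.003, 0, 0, 0],
    [0, 0, -0.008, 0, 0, 0],
    [0, 0, -0.014, 0, 0, 0],
    [0, 0, -0.022, 0, 0, 0],
    [0, 0, -0.03, 0, 0, 0],
    [0, 0, -0.038, 0, 0, 0],
    [0, 0, -0.05, 0, 0, 0],
    [0, 0, -0.0635, 0, 0, 0],
    [0, 0, -0.0635, 0, 0, 0]
  ]
}}

```text
clock: 18.23
ee_pos: [472.2, 8.8, 174.3]
tool_rot: [2.569, 1.803, 0.004]
contact_force: [0.2, 0.3, -1.8]
opening: 18.7
```

>>> {"fn": "move_arm", "kwargs": {
  "plan": [
    [-0.035, 0.023, 0, 0, 0, 0],
    [-0.08, 0.0525, 0, 0, 0, 0],
    [-0.125, 0.082, 0, 0, 0, 0],
    [-0.16, 0.105, 0, 0, 0, 0],
    [-0.1759, 0.1155, 0.01, 0, 0, 0],
    [-0.1759, 0.1155, 0.03, 0, 0, 0],
    [-0.1759, 0.1155, 0.036, 0, 0, 0],
    [-0.1759, 0.1155, 0.036, 0, 0, 0],
    [-0.1759, 0.1155, 0.036, 0, 0, 0],
    [-0.1759, 0.1155, 0.036, 0, 0, 0]
  ]
}}

```text
clock: 19.48
ee_pos: [520.4, -195.4, 137.2]
tool_rot: [2.57, 1.805, 0.001]
contact_force: [-0.2, -0.7, -1.4]
opening: 18.5
```

```bash
python3 b.py
python3 - <<'E'
from h import *
im,D=ctrl.get_image("wrist"); si=cv2.imread("pics/b.png")
a=cv2.resize(im[100:320,180:380],None,fx=2,fy=2.,interpolation=cv2.INTER_CUBIC)
b=cv2.resize(si[170:280,255:355],None,fx=4,fy=4,interpolation=cv2.INTER_CUBIC)
cv2.imwrite("pics/w7.png",np.hstack([a,b]))
E
```

```text
488 [188.27868852 232.79303279] [ 0.55410605 -0.16634525 -0.89604234] [ 520.35707379 -195.55184956  137.11647056] 19.525
```

View pics/w7.png

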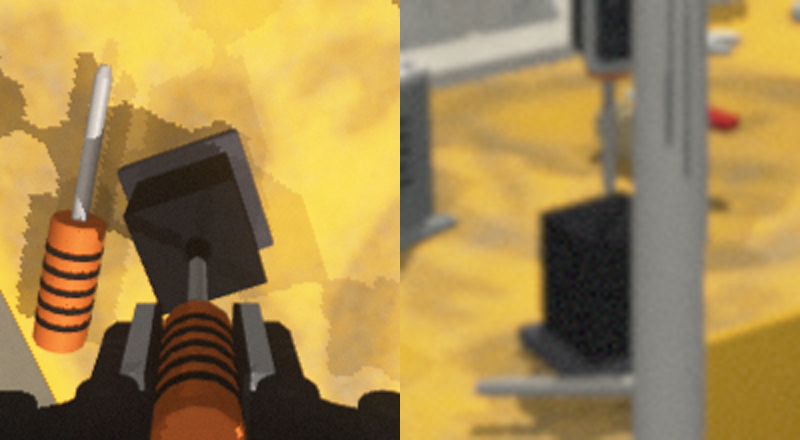

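The pin hangs straight about 11 mm above the stand. The mouth is at (199,247) in the crop and the shank points into it. The drawer is still out. I'll lower the pin.

>>> {"fn": "move_arm", "kwargs": {
  "plan": [
    [0, 0, 0.005, 0, 0, 0],
    [0, 0, 0.009, 0, 0, 0],
    [0, 0, 0.011, 0, 0, 0],
    [0, 0, 0.012, 0, 0, 0],
    [0, 0, 0.013, 0, 0, 0],
    [0, 0, 0.014, 0, 0, 0],
    [0, 0, 0.016, 0, 0, 0]
  ]
}}

```text
clock: 20.45
ee_pos: [520.1, -195.8, 120.4]
tool_rot: [2.571, 1.805, 0.0]
contact_force: [0.7, -0.1, -1.6]
opening: 18.5
```

>>> {"fn": "move_arm", "kwargs": {
  "plan": [
    [0, 0, 0.002, 0, 0, 0],
    [0, 0, 0.004, 0, 0, 0],
    [0, 0, 0.006, 0, 0, 0],
    [0, 0, 0.008, 0, 0, 0]
  ]
}}

```text
clock: 20.95
ee_pos: [519.9, -195.7, 112.1]
tool_rot: [-2.571, -1.805, 0.0]
contact_force: [0.2, 0.2, -0.9]
opening: 18.4
```

Free entry with no contact force. 40 mm remain.

>>> {"fn": "move_arm", "kwargs": {
  "plan": [
    [0, 0, 0.005, 0, 0, 0],
    [0, 0, 0.01, 0, 0, 0],
    [0, 0, 0.015, 0, 0, 0],
    [0, 0, 0.02, 0, 0, 0],
    [0, 0, 0.025, 0, 0, 0],
    [0, 0, 0.03, 0, 0, 0],
    [0, 0, 0.034, 0, 0, 0],
    [0, 0, 0.034, 0, 0, 0]
  ]
}}

```text
clock: 21.95
ee_pos: [519.7, -195.5, 77.8]
tool_rot: [-2.571, -1.804, 0.001]
contact_force: [-0.1, -0.7, -1.4]
opening: 18.3
```

>>> {"fn": "move_arm", "kwargs": {
  "plan": [
    [0, 0, 0.002, 0, 0, 0],
    [0, 0, 0.004, 0, 0, 0],
    [0, 0, 0.005, 0, 0, 0],
    [0, 0, 0.006, 0, 0, 0],
    [0, 0, 0.006, 0, 0, 0]
  ]
}}

```text
clock: 22.58
ee_pos: [520.0, -195.7, 72.5]
tool_rot: [2.571, 1.805, 0.0]
contact_force: [0.5, 1.0, 0.2]
opening: 18.8
```

>>> {"fn": "move_arm", "kwargs": {
  "plan": [
    [0, 0, 0, 0, 0, 0],
    [0, 0, 0, 0, 0, 0],
    [0, 0, 0, 0, 0, 0],
    [0, 0, 0, 0, 0, 0],
    [0, 0, 0, 0, 0, 0],
    [0, 0, 0, 0, 0, 0],
    [0, 0, 0, 0, 0, 0],
    [0, 0, 0, 0, 0, 0]
  ],
  "claw": 100
}}

```text
clock: 23.58
ee_pos: [519.9, -195.7, 72.3]
tool_rot: [2.571, 1.805, -0.0]
contact_force: [-0.4, 0.3, 0.1]
opening: 85.2
```

>>> {"fn": "move_arm", "kwargs": {
  "plan": [
    [0, 0, -0.02, 0, 0, 0],
    [0, 0, -0.05, 0, 0, 0],
    [0, 0, -0.09, 0, 0, 0],
    [0, 0, -0.13, 0, 0, 0],
    [0, 0, -0.16, 0, 0, 0],
    [0, 0, -0.16, 0, 0, 0],
    [0, 0, -0.16, 0, 0, 0],
    [0, 0, -0.16, 0, 0, 0]
  ]
}}

```text
clock: 24.58
ee_pos: [519.1, -195.3, 230.5]
tool_rot: [-2.569, -1.803, 0.002]
contact_force: [0.3, 0.6, -0.3]
opening: 85.4
```

```bash
python3 b.py
python3 - <<'E'
from h import *
c=cam("wrist"); im,D=ctrl.get_image("wrist"); P=pts(c,D); si=cv2.imread("pics/b.png")
k=abs(P[...,2]-116)<5; k[:,:240]=0;k[:,320:]=0
for ce,a,m in blobs(k,40): print("z",np.median(P[m],0),ce,a)
k=abs(P[...,2]-66)<5; k[:,:240]=0;k[:,320:]=0
for ce,a,m in blobs(k,200): print("stand",cv2.minAreaRect(P[m][:,:2].astype(np.float32)))
a=cv2.resize(im[100:320,180:380],None,fx=2,fy=2.,interpolation=cv2.INTER_CUBIC)
b=cv2.resize(si[170:280,255:355],None,fx=4,fy=4,interpolation=cv2.INTER_CUBIC)
cv2.imwrite("pics/w8.png",np.hstack([a,b]))
E
```

```text
481 [188.21829522 232.77754678] [-0.04758641  0.08678696  1.05907127] [ 519.15558987 -195.29577455  230.49960501] 24.625
z [ 521.41818392 -196.13420847  115.16268932] [278.24369748 208.92997199] 357
stand ((521.8801879882812, -196.56158447265625), (44.147220611572266, 44.4018440246582), 89.21088409423828)
```

View pics/w8.png

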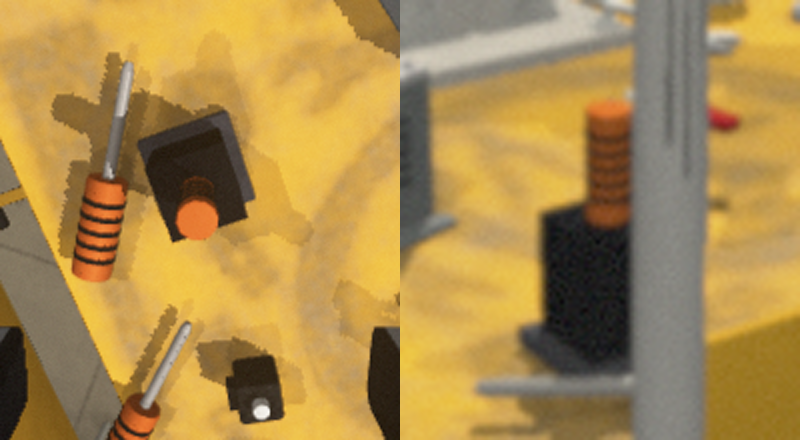

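The pin is seated upright in the stand: its handle top is at (197,219) in the wrist crop, its z is about 115–116 mm, and the shoulder rests on the block. The drawer is still out and the arm is clear, so I'll hand in.

```bash
python3 -c "
from station import ctrl
print(ctrl.finish_job())"
```

```text
the job is handed in; nothing more can be done
None
```

The job is handed in, with the drawer out and the pin back in its stand; `finish_job` gives no verdict, so what follows are my own checks.

I took the smallest orange-handled pin from the stand and put it down the red-ringed hole. It met the catch about 28 mm below the mouth. I kept the catch pressed until the drawer stopped moving, then put the pin back and backed the arm clear, at about 24.6 s on the clock.

- **Drawer:** depth images put it about 44.6 mm out, and it was still in the same place at the last look. A cruder estimate from the blue front's pixel shift gave about 42 mm, so the two disagreed. I trusted the depth value, and the front had also not moved for over a second.
- **Press force:** the highest reading I saw was about 10–11 N on the unit, under the 20 N limit. I saw no sign of the fingers or arm touching the unit.
- **Pin in the stand:** the handle top is at z of about 115–116 mm, where 116 mm means fully seated. It is within about 0.6 mm of the stand's centre and looks upright.
- **Other things:** I did not measure the coil or the valve again, but I touched neither. The two larger look-alike pins stood upright in the first pictures and were lying on the table once I looked with the wrist camera. They fell before I touched anything, and I left them there.

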